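# Set the painting cradle to length and lay a stool leg in it

## Robot

A 7-joint arm with a two-finger parallel gripper is mounted at the origin on the work surface. World frame = base frame: x ahead of the robot, y to its left, z up, the work surface at z = 0. Lengths are in m, angles in rad, forces in N, time in s.
With the tool pointing down it reaches from about 0.425 to 1.025 m from the base axis. Payload 9.4 kg.
Tool frame: the origin (TCP) lies on the centre line of the jaws, within the pads' length; the fingertips stand bot.nose_length ahead of it and the grasp point (between the pads) lies 8 mm behind it (bot.nose_length is the distance from the TCP to the fingertips, in m); x points along the fingers, z is the direction in which the jaws open and shut, and the axes are right-handed (so a half turn about x gives the same grasp; the last joint's range is limited). The gripper opens to 93 mm and grips with 3 to 60 N. Pads are 15 mm wide; open, the fingers measure 128 mm over their backs; the gripper's body (75 mm by 188 mm) begins 65 mm behind the grasp point.
Start: joints at [-1.349, 0.599, -0.003, 1.599, 0.002, 0.943, -0.08], TCP at [0.213, 0.693, 0.23] pointing down, gripper open.
Joint ranges: [-2.57, 2.57], [-0.35, 1.97], [-1.29, 1.29], [0.11, 2.56], [-1.05, 4.19], [0.11, 1.86], [-2.63, 2.63]. Speed limits (rad/s): [2.22, 2.22, 3.01, 3.01, 3.14, 3.14, 3.14].

## Interface

Orientations are given as a unit quaternion [x, y, z, w].
In Python, from station import bot, get_image, camera_params, models gives the robot as it stands.
- The arm moves only by the tool drive_tool, never from a script. Its argument "deltas" is a list of rows, each a list of 4 numbers: the shift along the tool's x, y, z in cm, then the turn about the tool's x in degrees. A call has exactly 5 rows; each row shifts and turns the commanded pose from where the row before left it, along the tool's axes as they then stand; what a row does not reach is not made up. A row lasts 1/10 s, in which the tool goes at most 50 mm and 8.59 degrees, less where a joint would pass 70% of its speed; a pose out of reach is approached as far as the arm can. A call is refused whole if a number of a shift passes 5 or a number of a turn 8.59, either way. A call with a gripper value outside its range is refused whole. "grip" is the finger opening in cm, from 0 to 9.3, set as the call begins (left out, the last holds). The fingers move at their own pace and stop on an object; "force" is the grip in N (left out, the last holds). Time passes only in rows, so rows that do not move let the fingers close, or fill a call up. It gives the time, the measured TCP pose, the force and the opening at its end, in the units of the state.
- bot.state(): the state, without advancing time (a new reading comes with each control period).
- get_image(name): name is "side" or "top" or "wrist"; returns (picture, depth): 420x560x3 uint8, blue, green, red; 420x560 float32, m along the optical axis (not along the pixel's ray), 0 where there is no reading.
- camera_params(name): a dict with "K" (3x3 intrinsics, pixels), "distortion" ([k1, k2, p1, p2, k3] as OpenCV has them; the pictures are not rectified), "R" (3x3) and "t" (3): a world point X has camera coordinates R X + t; the wrist camera has in their place "tool_from_camera" (4x4, takes a point from camera to tool coordinates, whose origin is the TCP and whose axes are the tool frame's). Camera axes: x right, y down, z forward; pixel columns grow to the right and rows downward; lengths in m; the calibration is good to about 2 mm. A picture is of the moment at which its call begins: read the wrist's pose just before it. camera_params takes no time and is no camera call.
- bot.job_done(): hands the job in, once; it reports no verdict.
Trained networks look in the newest picture that a camera, given by its name, has taken for a name from the list of things; names that differ only in an ending like _2 or _b are one class to them, and where a whole thing is asked for, a point or a joint stands for the part that bears it (a point fixed in the world has none). Each returns a list of dicts, best first, with "conf" (0 to 1); they miss things now and then, are a little off and sometimes report something else, mostly with a low value. They report only what shows in the picture. A call takes as long as a camera call. They do not tell look-alikes from the thing itself.
- models.silhouettes(camera, query): "region" (420x560 bool, what is visible of it).
- models.mark_of(camera, query): "xyz" ([x, y, z] in m, in world coordinates, good to about 4 mm: a listed point, or the origin of a listed thing).
The state is a dict: "time_s": time; "q": joint angles; "dq": joint speeds; "joint_torque": joint torques, N m; "tool_pos": TCP position; "tcp_rot": TCP orientation; "ft_force": force on the tool from outside, world axes, zero at the start; "torque": the same for the moment, N m; "finger_gap": opening from 0.0 (shut) to 1.0 (fully open).
Only numpy, scipy, OpenCV 4.12 (cv2) and the standard library are available. Lean on these libraries where they do the work, as an engineer would, in place of code of your own. Each camera call takes 0.05 s, during which the arm holds its last target.

## Task

Set up the painting cradle for the bare wooden stool leg: pull the sleeve's spring plunger out of its slot, slide the sleeve along the tube to the hole at which the two forks will carry the leg by its bare round tenons, and let the plunger drop fully home in that hole. Then gently lay the leg across the two forks, a tenon in each and its square part between them, and let go. Leave the paint tin, the jar and the brush where they are.

Things in the scene. Friction and masses are not known exactly. Their poses are not given: they have to be found in the camera images.
- stand: Painting cradle, fixed: plywood base 130 x 360 x 18 mm, level 30 mm square steel tube along y (axis at x = 0, z = 85 mm) on end uprights (y = +-162, 109 mm high). Origin: centre of the base's underside; z up. The plunger leans to -x, roughly towards the robot. A fixed fork stands at y = -125 mm; the sliding sleeve with the other fork is on the +y half.
- sleeve (a joint): Sleeve's travel (m) from its outermost place towards the fixed fork (stand -y), 0 to 0.150. Fork mid-planes are 250 mm minus this apart. The tube has a parking slot (pin free from 0 to 0.040), a hole at 0.095 (forks 155 mm apart) and one at 0.140 (110 mm). Starts pin down in the slot, at 0.008 to 0.034. Friction 1.5 N; stays where left. Pin play in a hole 1 mm.
- plunger (a joint): How far (m) the sprung plunger is pulled out along its axis: 0 = fully home (pin 9 mm deep in slot or hole), 0.016 = stop; over 0.009 clears the tube. Let go between holes, the round-tipped pin rides on the tube at 0.009 and springs in when it comes over a hole. Pull 4.5 N at 0, 8.5 N at 0.016.
- knob (a point): Middle of the plunger's black knob, a cylinder 30 mm across, 32 mm long; moves with sleeve and plunger. When home, in stand axes: x = -38, z = 139, y = 125 mm minus the sleeve value. Its axis and pull direction lean 35 deg from vertical to stand -x: (-0.574, 0, 0.819). Below it is a 20 mm boss, above and behind it the sleeve's fork.
- sliding_fork (a point): On the sleeve's fork: where the axis of a 22 mm tenon lies when seated, in the fork's mid-plane, 101 mm above the tube's axis. Both forks are alike: 12 mm thick along y, open upwards as a V (sides 38 deg from vertical, tips at x = +-31 mm, z = 202 mm in stand axes) on a 14 mm square post.
- fixed_fork (a point): The same point of the fixed fork.
- cradle_mid (a point): Fixed point of the stand, with the stand's axes, at x = 0, y = -47.5, z = 185.7 mm: where the middle of the leg's axis comes when the leg lies in the forks set 155 mm apart.
- leg: The loose stool leg of bare light wood, 200 mm long, about 0.17 kg: a square body 40 x 40 x 130 mm with a round tenon 22 mm in diameter and 35 mm long at each end. Lies flat on the bench left or right of the stand. Origin: centre of the underside of the square part; x along the leg, z up.
- leg_mid (a point): Middle of the leg, on its long axis (20 mm above the origin). Axes as the leg's.
- tin: Bystander: upright paint tin with a white band, 86 mm in diameter, 100 mm high; on the side of the stand where the leg is not. Origin: centre of its underside.
- jar: Bystander: closed glass jar, 64 mm in diameter, 90 mm high, beyond the stand. Origin: centre of its underside.
- brush: Bystander: paint brush 190 mm long, lying on the bench beyond the stand, about across the robot's view. Origin: its underside, near the middle.
There are look-alikes about, which are no part of the job. Leave any grey or pink look-alike of the leg alone.

How it is judged:
By the outcome, as a careful person would: the job done as asked, in the order asked, and still so for the second after the job is handed in, with the robot touching nothing.
It also fails if it takes over 58 s, if anything falls off the work surface, if the arm or the gripper's body presses on something with over 40 N, if the wrist force passes 120 N, or if a joint passes its speed limit or range.

## Working session

There is one attempt and no reset: what is moved stays moved. The work goes in short steps, Python scripts to look and compute and a tool call to move; the robot and the scene stay as the last step left them, time stands still between calls to the robot, and variables do not carry over. Pictures are saved under pics/ and viewed, and the job is handed in when it is done.

Besides the shell and the picture viewer there is one more tool, called after "Request:" as a command line: name --pt "numbers of a row" for each row, then --argument value for the rest. drive_tool: Moves the arm, as the interface text tells. Its arguments: {"type":"object","properties":{"deltas":{"type":"array"},"grip":{"type":"number"},"force":{"type":"number"}},"required":["deltas"]}

```bash
ls; mkdir -p pics
cat > h.py <<'E'
import numpy as np,cv2
from station import bot,get_image,camera_params,models
from scipy.spatial.transform import Rotation as R
def snap(n,f):
    s=bot.state(); im,d=get_image(n); cv2.imwrite(f'pics/{f}.png',im); np.savez(f'pics/{f}.npz',d=d,p=s['tool_pos'],q=s['tcp_rot']); return im,d,s
def cloud(n,d,s=None):
    c=camera_params(n);K=np.array(c['K']);D=np.array(c['distortion'])
    v,u=np.mgrid[:d.shape[0],:d.shape[1]]
    p=cv2.undistortPoints(np.stack([u,v],-1).reshape(-1,1,2).astype(np.float64),K,D).reshape(*d.shape,2)
    X=np.dstack([p*d[...,None],d])
    if 'R' in c: return (X-np.array(c['t']))@np.array(c['R'])
    T=np.array(c['tool_from_camera']);X=X@T[:3,:3].T+T[:3,3]
    return X@R.from_quat(s['tcp_rot']).as_matrix().T+np.array(s['tool_pos'])
E
python3 - <<'E'
from h import *
print(bot.state(),bot.nose_length)
for n in('side','top'):
    im,d,s=snap(n,n+'0')
    for q in ('stand','knob','sliding_fork','fixed_fork','leg','leg_mid'):
        print(n,q,[(np.round(r['xyz'],3),round(r['conf'],2)) for r in models.mark_of(n,q)])
print(bot.state()['time_s'])
E
```

```text
pics
{'time_s': 0.0, 'q': array([-1.3487072 ,  0.60015082, -0.00254324,  1.60010385,  0.00182136,
        0.94292985, -0.07978845]), 'dq': array([-8.02480650e-05,  1.38455187e-03, -6.85968794e-04,  6.36161258e-04,
        3.94774478e-04, -1.93871692e-03,  2.11350098e-03]), 'joint_torque': array([ 5.03175197e-04, -7.65038037e+01,  1.49686720e+00, -2.52337217e+01,
       -5.25480474e-02,  1.70352071e-02,  1.88334857e-04]), 'tool_pos': array([0.21329624, 0.69242201, 0.22875071]), 'tcp_rot': array([-0.42041272,  0.56924862,  0.4196559 ,  0.56841717]), 'ft_force': array([ 0.52370131, -0.5992859 , -1.04338864]), 'torque': array([ 0.00435501, -0.01459033,  0.03336077]), 'finger_gap': 0.9976036280969074} 0.011
side stand [(array([0.527, 0.029, 0.002]), 0.69)]
side knob [(array([0.501, 0.131, 0.139]), 0.61)]
side sliding_fork [(array([0.54 , 0.124, 0.184]), 0.77)]
side fixed_fork [(array([ 0.53 , -0.098,  0.186]), 0.75), (array([ 0.479, -0.344, -0.   ]), 0.38), (array([ 0.528,  0.031, -0.002]), 0.25)]
side leg [(array([0.305, 0.456, 0.001]), 0.94), (array([ 0.522,  0.369, -0.003]), 0.91), (array([0.523, 0.544, 0.   ]), 0.9)]
side leg_mid [(array([0.518, 0.543, 0.022]), 0.95), (array([0.521, 0.369, 0.02 ]), 0.86), (array([0.3  , 0.453, 0.019]), 0.79)]
top stand [(array([0.535, 0.028, 0.002]), 0.68)]
top knob [(array([0.504, 0.127, 0.141]), 0.58)]
top sliding_fork [(array([0.535, 0.119, 0.186]), 0.93), (array([ 0.527, -0.101,  0.183]), 0.49)]
top fixed_fork [(array([ 0.528, -0.097,  0.186]), 0.78)]
top leg [(array([0.304, 0.457, 0.003]), 0.89), (array([0.524, 0.365, 0.002]), 0.77), (array([ 0.522,  0.539, -0.001]), 0.75)]
top leg_mid [(array([0.52 , 0.539, 0.019]), 0.8), (array([0.306, 0.452, 0.023]), 0.65)]
0.7
```

View pics/side0.png

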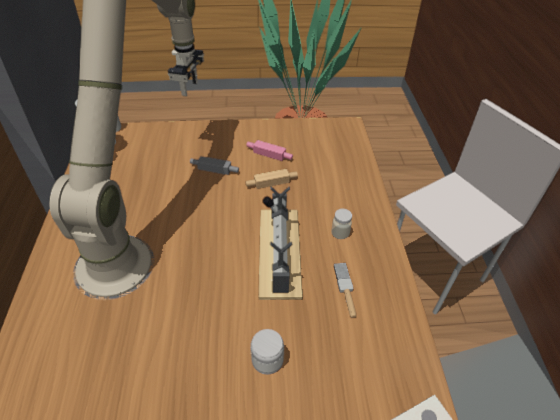

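View pics/top0.png

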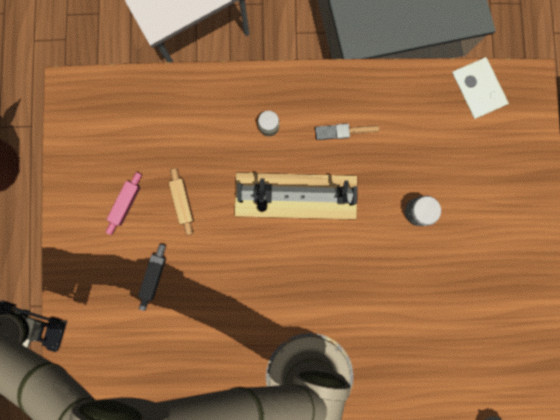

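Three candidates (side picture): grey (215,165), pink (270,150), light wood (272,179). Only the last is bare wood. I'll confirm that in a crop and measure.

Run:
```python
from h import *
s=np.load('pics/side0.npz');t=np.load('pics/top0.npz')
im=cv2.imread('pics/top0.png');im2=cv2.imread('pics/side0.png')
a=cv2.resize(im[160:245,90:370],(800,243),interpolation=cv2.INTER_CUBIC)
b=cv2.resize(im2[130:310,185:365],(340,340),interpolation=cv2.INTER_CUBIC)
o=np.zeros((600,800,3),np.uint8);o[:243]=a;o[250:590,:340]=b;cv2.imwrite('pics/crop0.png',o)
for n,d in(('top',t['d']),('side',s['d'])):
    P=cloud(n,d)
    m=(abs(P[...,0]-.525)<.13)&(abs(P[...,1]-.367)<.085)&(P[...,2]>.03)&(P[...,2]<.055)&(d>0)
    Q=P[m]; r=cv2.minAreaRect((Q[:,:2]*1000).astype(np.float32)); print(n,'legtop',len(Q),r,np.median(Q[:,2]))
    m=(abs(P[...,0]-.53)<.08)&(abs(P[...,1]-.02)<.2)&(d>0)
    for lo,hi,nm in((.01,.026,'base'),(.185,.215,'forks'),(.095,.105,'tube'),(.11,.18,'knobish')):
        Q=P[m&(P[...,2]>lo)&(P[...,2]<hi)]
        if len(Q)<4: print(nm,len(Q));continue
        print(nm,len(Q),cv2.minAreaRect((Q[:,:2]*1000).astype(np.float32)),np.median(Q[:,2]))
        if nm=='forks':
            for sg in(1,-1):
                W=Q[(Q[:,1]-.03)*sg>0]; print(sg,len(W),W.min(0),W.max(0),np.median(W,0))
S=bot.state();M=R.from_quat(S['tcp_rot']).as_matrix();print(M)
```

```text
top legtop 670 ((502.7216491699219, 369.4770812988281), (86.95767974853516, 229.67095947265625), 80.37068939208984) 0.0400101199108866
base 3181 ((529.065185546875, 27.676681518554688), (155.14511108398438, 363.2868347167969), 0.6086163520812988) 0.018286659402556884
forks 135 ((534.1411743164062, 13.852935791015625), (233.64356994628906, 61.423648834228516), 87.52896881103516) 0.19514875401776793
1 64 [0.5083536  0.11986975 0.18543285] [0.56939521 0.13157034 0.20494217] [0.52668565 0.12540711 0.19644451]
-1 71 [ 0.49879971 -0.10418433  0.18521234] [ 0.55978779 -0.08965929  0.20676337] [ 0.54194472 -0.09589756  0.19488259]
tube 705 ((534.6505126953125, 26.381072998046875), (333.7793884277344, 49.133819580078125), 87.36064147949219) 0.10001255231865275
knobish 296 ((516.7656860351562, 29.511001586914062), (334.6363830566406, 74.9876937866211), 86.84274291992188) 0.1467100944232514
side legtop 316 ((522.3008422851562, 366.1419982910156), (194.0654296875, 51.295806884765625), 15.073807716369629) 0.038279773842679526
base 2290 ((534.228271484375, 28.973358154296875), (368.5057373046875, 130.3196258544922), 87.3775634765625) 0.016557828410818265
forks 101 ((533.3956909179688, 14.998924255371094), (236.16989135742188, 58.78106689453125), 87.40167999267578) 0.19329493634885572
1 48 [0.5088877  0.11488707 0.18514493] [0.56781866 0.13401391 0.20054526] [0.55049575 0.12238601 0.19304108]
-1 53 [ 0.49925794 -0.10401358  0.185927  ] [ 0.55722618 -0.0890261   0.20300876] [ 0.54355351 -0.09765226  0.19370447]
tube 416 ((534.8198852539062, 24.376846313476562), (333.02557373046875, 48.15255355834961), 87.35693359375) 0.09988332336150946
knobish 327 ((514.92236328125, 25.865585327148438), (325.20709228515625, 74.53388214111328), 86.68673706054688) 0.14528257607436376
[[ 5.72699901e-05 -9.55704986e-01  2.94326311e-01]
 [-2.30420890e-05  2.94326310e-01  9.55704987e-01]
 [-9.99999998e-01 -6.15151083e-05 -5.16537448e-06]]
```

View pics/crop0.png

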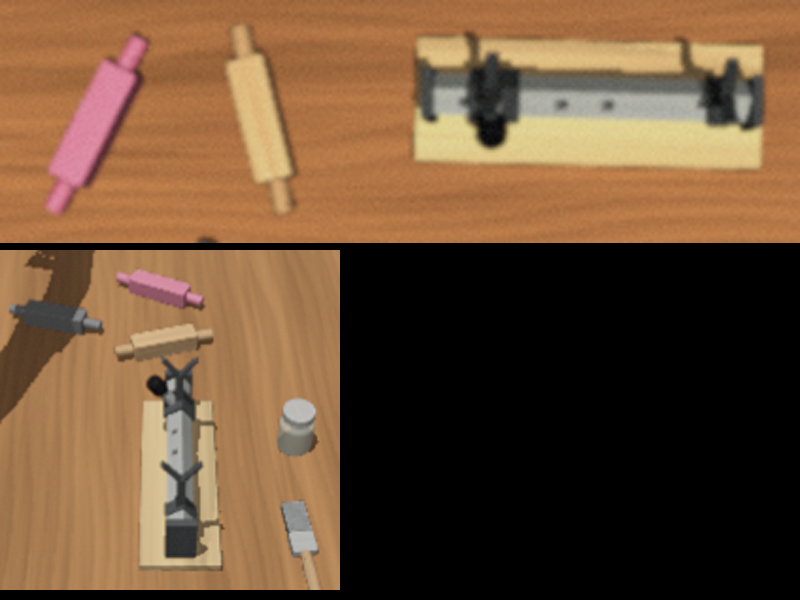

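The bare light-wood leg, at crop (262,118) / side (272,179), is the one meant. It lies at about (0.522, 0.366), with its axis 15° from x. The stand is at about (0.534, 0.028), with y at 87.4°. The fork spacing puts the sleeve at about 0.028. Moving over the knob.

Request:
drive_tool --pt "-1 0 0 -7.2" --pt "-1 0 0 -7.2" --pt "0 -2.4 -4.3 0" --pt "0 -2.4 -4.3 0" --pt "0 -2.4 -4.3 0" --grip 6 --force 40

```text
time_s: 1.2
tool_pos: [0.2797, 0.5591, 0.2496]
tcp_rot: [-0.488, 0.511, 0.488, 0.512]
ft_force: [2.2, -0.2, 0.7]
finger_gap: 0.66
```

Request:
drive_tool --pt "0 -2.4 -4.3 0" --pt "0 -2.4 -4.3 0" --pt "0 -2.4 -4.3 0" --pt "0 -2.4 -4.3 0" --pt "0 -2.4 -4.3 0"

```text
time_s: 1.7
tool_pos: [0.3895, 0.3384, 0.25]
tcp_rot: [-0.488, 0.511, 0.488, 0.512]
ft_force: [0.2, -0.5, 0.3]
finger_gap: 0.647
```

Request:
drive_tool --pt "0 -2.4 -4.3 0" --pt "0 -2.4 -4.3 0" --pt "0 -2.4 -4.3 0" --pt "0 0 0 0" --pt "0 0 0 0"

```text
time_s: 2.2
tool_pos: [0.4553, 0.2068, 0.2499]
tcp_rot: [-0.487, 0.512, 0.487, 0.513]
ft_force: [-0.1, 0.5, 0.7]
finger_gap: 0.643
```

```bash
cat >> h.py <<'E'
def go(target,yaw=None):
    s=bot.state();M=R.from_quat(s['tcp_rot']).as_matrix();d=np.array(target)-s['tool_pos']
    a=np.degrees(np.arctan2(M[1,2],M[0,2])); print('tool z yaw',round(a,2))
    t=0
    if yaw is not None: t=-(yaw-a); M=M@R.from_euler('x',t,degrees=True).as_matrix()
    print('after turn',round(t,2),'shift cm',np.round(M.T@d*100,2))
E
python3 - <<'E'
from h import *
im,d,s=snap('wrist','w1')
for q in ('knob','sliding_fork'): print(q,[(np.round(r['xyz'],4),round(r['conf'],2)) for r in models.mark_of('wrist',q)])
go([.4964,.1268,.25],87.4)
P=cloud('wrist',d,s)
for x,y in((280,200),(280,300)): print(P[y,x])
m=(P[...,2]>.11)&(P[...,2]<.18)&(abs(P[...,0]-.5)<.06)&(abs(P[...,1]-.12)<.06)&(d>0);print(m.sum(),P[m].min(0) if m.any() else 0,P[m].max(0)if m.any() else 0)
E
```

```text
knob [(array([0.5019, 0.128 , 0.1373]), 0.64)]
sliding_fork []
tool z yaw 87.4
after turn 0.0 shift cm [-0.03 -4.59 -8.04]
[0.4782376  0.21372951 0.00120167]
[0.62395804 0.20709984 0.00098529]
311 [0.48245634 0.11439192 0.11013649] [0.54590992 0.15064423 0.15788078]
```

View pics/w1.png

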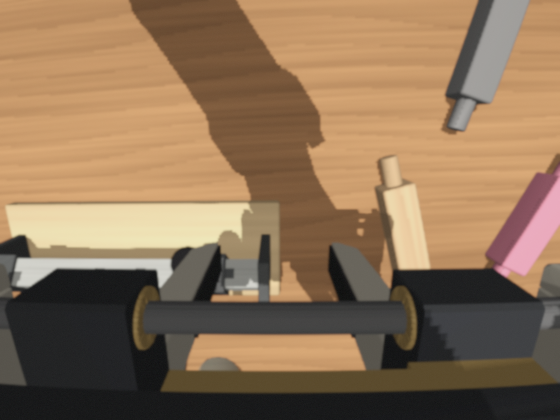

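The wrist view shows the knob at (188,258), partly behind the left finger. Its mark agrees with my estimate to about 2 mm. Aligning and descending.

Request:
drive_tool --pt "0 -2.3 -4.0 0" --pt "0 -2.3 -4.0 0" --pt "0 0 0 0" --pt "0 0 0 0" --pt "0 0 0 0"

```text
time_s: 2.85
tool_pos: [0.4961, 0.1278, 0.2495]
tcp_rot: [-0.488, 0.511, 0.489, 0.511]
ft_force: [0.1, 0.6, -0.4]
finger_gap: 0.644
```

Run:
```python
from h import *
im,d,s=snap('wrist','w2')
for q in ('knob','sliding_fork'): print(q,[(np.round(r['xyz'],4),round(r['conf'],2)) for r in models.mark_of('wrist',q)])
go([.4964,.1268,.137],87.4)
```

```text
knob [(array([0.4987, 0.128 , 0.142 ]), 0.6)]
sliding_fork [(array([0.5408, 0.1249, 0.1839]), 0.62)]
tool z yaw 87.44
after turn 0.04 shift cm [11.26 -0.02 -0.06]
```

View pics/w2.png

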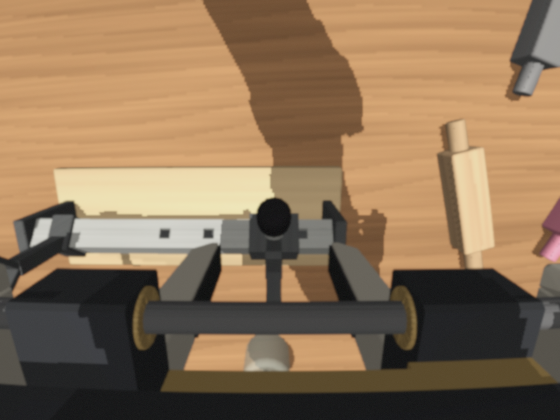

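Knob at (275,215), centred between the fingers; both tube holes show at (164,233) and (208,233). Descending.

Request:
drive_tool --pt "4 0 0 0" --pt "4 0 0 0" --pt "2.3 0 0 0" --pt "1 0 0 0" --pt "0 0 0 0"

```text
time_s: 3.5
tool_pos: [0.4962, 0.1263, 0.1358]
tcp_rot: [-0.488, 0.512, 0.489, 0.511]
ft_force: [0.1, -0.2, 0.3]
finger_gap: 0.643
```

Request:
drive_tool --pt "0 0 0 0" --pt "0 0 0 0" --pt "0 0 0 0" --pt "0 0 0 0" --pt "0 0 0 0" --grip 2.4 --force 40

```text
time_s: 4.0
tool_pos: [0.4972, 0.126, 0.1373]
tcp_rot: [-0.488, 0.511, 0.488, 0.512]
ft_force: [-0.5, 0.3, 5.1]
finger_gap: 0.31
```

Request:
drive_tool --pt "-0.27 0.19 0 0" --pt "-0.27 0.19 0 0" --pt "-0.27 0.19 0 0" --pt "-0.27 0.19 0 0" --pt "0 0 0 0"

```text
time_s: 4.5
tool_pos: [0.4898, 0.1263, 0.1479]
tcp_rot: [-0.488, 0.511, 0.488, 0.512]
ft_force: [6.1, 0.2, -7.0]
finger_gap: 0.307
```

Run:
```python
from h import *
im,d,s=snap('wrist','w3');im,d,_=snap('side','s3')
cv2.imwrite('pics/s3c.png',cv2.resize(im[150:310,220:340],(480,600),interpolation=cv2.INTER_CUBIC))
print(s['ft_force'],s['tool_pos'],s['finger_gap'])
for q in ('knob','sliding_fork'): print(q,[(np.round(r['xyz'],4),round(r['conf'],2)) for r in models.mark_of('side',q)])
```

```text
[ 6.06449544  0.15210132 -7.01320339] [0.48982645 0.12631123 0.14786284] 0.3068179525808531
knob []
sliding_fork [(array([0.5397, 0.1239, 0.1857]), 0.82)]
```

View pics/w3.png

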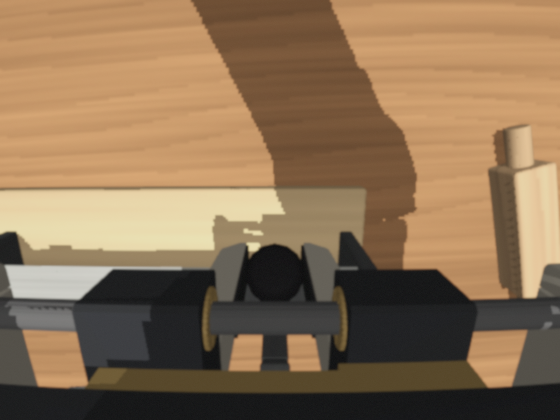

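View pics/s3c.png

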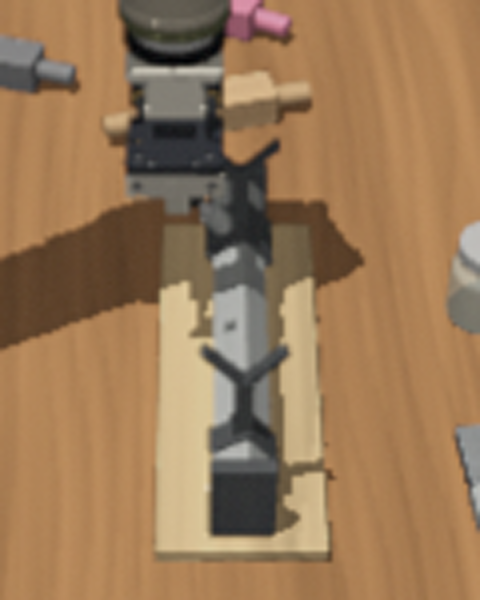

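The gripper pulls about 9 N along the axis after 13 mm, so the pin is clear. Sliding to about 12 mm short of the hole.

Request:
drive_tool --pt "0 0 -1.0 0" --pt "0 0 -1.1 0" --pt "0 0 -1.1 0" --pt "0 0 -1.1 0" --pt "0 0 -1.0 0"

```text
time_s: 5.2
tool_pos: [0.4876, 0.0732, 0.1476]
tcp_rot: [-0.488, 0.511, 0.488, 0.512]
ft_force: [5.9, 1.6, -6.7]
finger_gap: 0.311
```

Request:
drive_tool --pt "0 0 0 0" --pt "0 0 0 0" --pt "0.1 -0.07 0 0" --pt "0.1 -0.07 0 0" --pt "0 0 0 0"

```text
time_s: 5.7
tool_pos: [0.489, 0.0728, 0.1455]
tcp_rot: [-0.488, 0.512, 0.487, 0.512]
ft_force: [6.1, -1.9, -5.2]
finger_gap: 0.308
```

Run:
```python
from h import *
im,d,s=snap('side','s4')
cv2.imwrite('pics/s4c.png',cv2.resize(im[150:310,220:340],(480,600),interpolation=cv2.INTER_CUBIC))
print(s['ft_force'],s['tool_pos'],s['finger_gap'])
for q in ('knob','sliding_fork','fixed_fork'): print(q,[(np.round(r['xyz'],4),round(r['conf'],2)) for r in models.mark_of('side',q)])
for q in ('knob','sliding_fork','fixed_fork'):
  get_image('top') if q=='knob' else 0
  print(q,[(np.round(r['xyz'],4),round(r['conf'],2)) for r in models.mark_of('top',q)])
```

```text
[ 6.14129091 -1.85720826 -5.16048476] [0.48899598 0.0727589  0.14552806] 0.308083447840428
knob [(array([0.525 , 0.3714, 0.0025]), 0.38)]
sliding_fork [(array([0.5408, 0.0682, 0.1846]), 0.7)]
fixed_fork [(array([ 0.5273, -0.0954,  0.1872]), 0.77), (array([0.7483, 0.1024, 0.    ]), 0.35)]
knob [(array([ 0.4781, -0.3366,  0.0039]), 0.25)]
sliding_fork [(array([ 0.5339, -0.0211,  0.1875]), 0.27)]
fixed_fork [(array([ 0.5292, -0.0981,  0.1846]), 0.91)]
```

View pics/s4c.png

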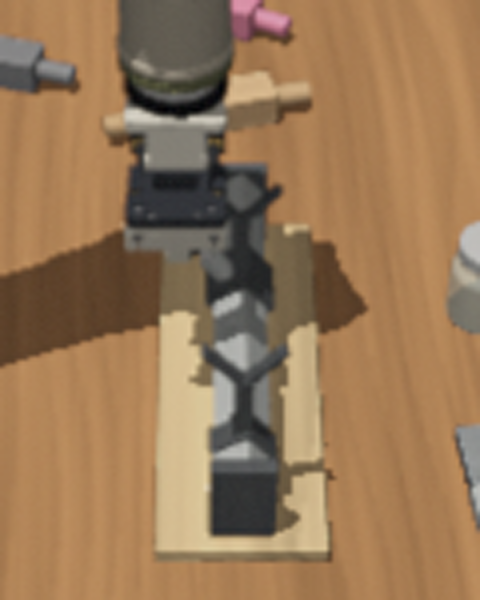

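Forks are about 166–168 mm apart, so about 12 mm to go. I'll loosen the grip so the pin rides on the tube, then push the sleeve slowly by the knob until it drops.

Request:
drive_tool --pt "0 0 0 0" --pt "0 0 0 0" --pt "0 0 0 0" --pt "0.2 -0.1 0 0" --pt "0.1 -0.1 0 0" --grip 3.5

```text
time_s: 6.6
tool_pos: [0.49, 0.0731, 0.1423]
tcp_rot: [-0.488, 0.512, 0.488, 0.512]
ft_force: [-0.9, 0.0, 0.7]
finger_gap: 0.371
```

Request:
drive_tool --pt "0 0 -0.2 0" --pt "0 0 -0.2 0" --pt "0 0 -0.2 0" --pt "0 0 -0.1 0" --pt "0 0 -0.1 0"

```text
time_s: 7.1
tool_pos: [0.4898, 0.0659, 0.1424]
tcp_rot: [-0.488, 0.511, 0.488, 0.512]
ft_force: [1.0, 4.2, -1.7]
finger_gap: 0.378
```

Request:
drive_tool --pt "0 0 -0.1 0" --pt "0 0 -0.1 0" --pt "0 0 -0.1 0" --pt "0 0 -0.1 0" --pt "0 0 0 0"

```text
time_s: 7.6
tool_pos: [0.4894, 0.0602, 0.1425]
tcp_rot: [-0.488, 0.512, 0.488, 0.512]
ft_force: [-0.1, -0.2, -0.3]
finger_gap: 0.374
```

Request:
drive_tool --pt "0 0 -0.05 0" --pt "0 0 -0.05 0" --pt "0 0 -0.05 0" --pt "0 0 -0.05 0" --pt "0 0 0 0"

```text
time_s: 8.1
tool_pos: [0.4895, 0.0592, 0.1424]
tcp_rot: [-0.488, 0.512, 0.488, 0.512]
ft_force: [-0.1, 0.3, -0.1]
finger_gap: 0.376
```

Request:
drive_tool --pt "0 0 -0.05 0" --pt "0 0 -0.05 0" --pt "0 0 -0.05 0" --pt "0 0 -0.05 0" --pt "0 0 0 0"

```text
time_s: 8.6
tool_pos: [0.4894, 0.057, 0.1424]
tcp_rot: [-0.488, 0.512, 0.488, 0.512]
ft_force: [0.2, 1.9, -0.3]
finger_gap: 0.377
```

Run:
```python
from h import *
im,d,s=snap('wrist','w5')
print(s['ft_force'],s['tool_pos'],s['finger_gap'])
print([(np.round(r['xyz'],4),round(r['conf'],2)) for r in models.mark_of('wrist','knob')])
P=cloud('wrist',d,s);print(np.round(P[200:300:10,275],3))
im,d,s=snap('side','s5')
print([(np.round(r['xyz'],4),round(r['conf'],2)) for r in models.mark_of('side','sliding_fork')])
```

```text
[ 0.20045212  1.8906912  -0.28007213] [0.48936847 0.05702652 0.14243709] 0.37694571344498573
[(array([0.4958, 0.0597, 0.1402]), 0.85)]
[[0.483 0.059 0.018]
 [0.492 0.058 0.018]
 [0.501 0.058 0.018]
 [0.511 0.057 0.017]
 [0.521 0.057 0.018]
 [0.48  0.059 0.143]
 [0.483 0.059 0.149]
 [0.487 0.058 0.15 ]
 [0.491 0.058 0.154]
 [0.495 0.058 0.156]]
[(array([0.5396, 0.0565, 0.1847]), 0.76)]
```

View pics/w5.png

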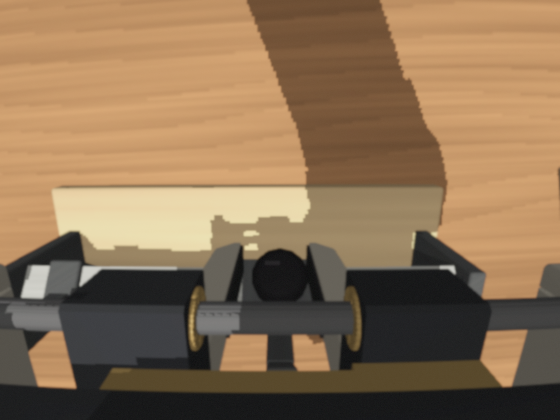

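The knob's top face sits within 1 mm of where it should be when home; riding on the tube it would be 9 mm proud. A small push test will confirm it.

Request:
drive_tool --pt "0 0 -0.05 0" --pt "0 0 -0.05 0" --pt "0 0 -0.05 0" --pt "0 0 0 0" --pt "0 0 0 0"

```text
time_s: 9.3
tool_pos: [0.4894, 0.0565, 0.1425]
tcp_rot: [-0.488, 0.511, 0.488, 0.512]
ft_force: [-1.0, 5.5, -0.3]
finger_gap: 0.38
```

Locked: 1.5 mm commanded, 0.5 mm moved, 5.5 N resistance. Releasing and rising.

Request:
drive_tool --pt "0 0 0.2 0" --pt "0 0 0.15 0" --pt "0 0 0 0" --pt "0 0 0 0" --pt "-3 0 0 0" --grip 6.5

```text
time_s: 9.8
tool_pos: [0.4879, 0.0586, 0.1703]
tcp_rot: [-0.487, 0.513, 0.489, 0.51]
ft_force: [0.2, 0.6, 0.4]
finger_gap: 0.691
```

Request:
drive_tool --pt "-4 0 0 0" --pt "-4 0 0 0" --pt "0 -1 4.5 -8.5" --pt "0 -1 4.5 -8.5" --pt "0 -1 4.5 0"

```text
time_s: 10.3
tool_pos: [0.5066, 0.1963, 0.2531]
tcp_rot: [0.559, -0.433, -0.559, -0.434]
ft_force: [0.6, -1.1, 0.1]
finger_gap: 0.701
```

Run:
```python
from h import *
print(bot.state()['q'])
for n in('side','top'):
    im,d,s=snap(n,n+'6');P=cloud(n,d)
    for q in ('knob','sliding_fork','fixed_fork','leg','leg_mid'):
        print(n,q,[(np.round(r['xyz'],4),round(r['conf'],2)) for r in models.mark_of(n,q)])
    for r in models.silhouettes(n,'leg'):
        g=r['region']&(d>0)&(P[...,2]>.012)&(P[...,2]<.06); Q=P[g]
        if len(Q)<30: continue
        c=np.median(Q,0); col=im[g].mean(0)
        Tp=Q[Q[:,2]>.035]; 
        rr=cv2.minAreaRect((Tp[:,:2]*1000).astype(np.float32))
        e=np.linalg.svd(Tp[:,:2]-Tp[:,:2].mean(0),full_matrices=False)[2][0]
        print(n,c.round(3),col.round(),'top rect',np.round(rr[0],1),np.round(rr[1],1),round(rr[2],1),'pca',Tp.mean(0).round(4),np.degrees(np.arctan2(e[1],e[0])).round(1))
```

```text
[-0.39280589  0.35556374 -0.10909044  1.98726548  0.05347013  0.79962712
  1.29061212]
side knob [(array([0.4959, 0.0641, 0.1412]), 0.55)]
side sliding_fork [(array([0.5361, 0.0573, 0.1854]), 0.94)]
side fixed_fork [(array([ 0.5288, -0.0985,  0.1877]), 0.94)]
side leg [(array([0.3009, 0.4538, 0.0007]), 0.8), (array([ 5.245e-01,  5.453e-01, -1.000e-04]), 0.64)]
side leg_mid [(array([0.5233, 0.3653, 0.0177]), 0.82), (array([0.3024, 0.456 , 0.0177]), 0.56), (array([0.5181, 0.5434, 0.0187]), 0.49)]
side [0.31  0.446 0.033] [112. 113. 115.] top rect [304.4 453.6] [ 43.9 125. ] 72.6 pca [0.3076 0.4508 0.0388] -16.6
side [0.522 0.357 0.034] [111. 148. 177.] top rect [511.4 362.7] [154.2  45.2] 14.1 pca [0.5234 0.3648 0.039 ] -166.0
side [0.47  0.554 0.028] [135. 120. 182.] top rect [470.7 560.7] [46.4 24.3] 88.6 pca [0.4731 0.5586 0.0396] -91.2
side [ 0.524 -0.022  0.017] [121. 158. 178.] top rect [511.3  21. ] [ 46.7 331.7] 5.6 pca [ 0.5272 -0.1276  0.0472] -88.1
top knob [(array([0.4997, 0.0598, 0.1376]), 0.64), (array([ 0.4776, -0.338 ,  0.0018]), 0.5)]
top sliding_fork [(array([0.5369, 0.0528, 0.1856]), 0.86)]
top fixed_fork [(array([ 0.5298, -0.0995,  0.1848]), 0.94)]
top leg [(array([ 0.5223,  0.3673, -0.0018]), 0.72), (array([0.2989, 0.4567, 0.0014]), 0.64)]
top leg_mid [(array([0.3066, 0.455 , 0.02  ]), 0.81), (array([0.5237, 0.5376, 0.02  ]), 0.78), (array([0.5261, 0.3658, 0.0257]), 0.69)]
top [0.521 0.365 0.038] [112. 166. 202.] top rect [521.6 366.8] [193.4  40.9] 13.5 pca [0.5231 0.3666 0.0406] -167.2
top [0.303 0.453 0.038] [106. 111. 114.] top rect [304.1 455.1] [ 41.7 193.5] 69.8 pca [0.3027 0.4547 0.0406] 160.9
top [0.519 0.537 0.039] [138. 118. 197.] top rect [522.4 537.5] [ 41.2 178.1] 63.3 pca [0.5235 0.5371 0.0407] 152.4
top [ 0.474 -0.299  0.037] [46. 54. 61.] top rect [ 477.2 -307.2] [79.6 26.9] 5.2 pca [ 0.4776 -0.3011  0.0474] -175.9
```

View pics/top6.png

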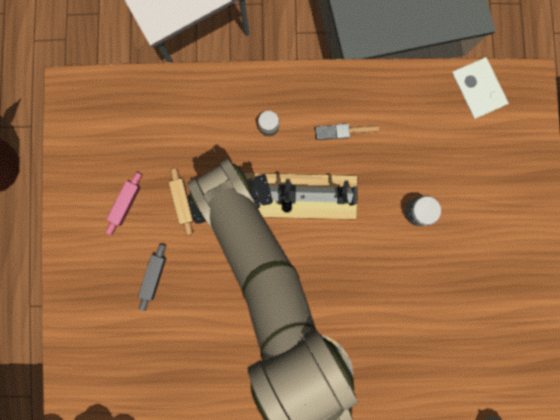

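Forks read about 154 mm apart in both cameras, as the 0.095 hole should give. The wood leg (top (180,200)) is at (0.522, 0.366), axis 13.5°. On to the pick.

Run:
```python
from h import *
go([.522,.366,.15],103.5)
```

```text
tool z yaw 104.24
after turn 0.74 shift cm [10.25 -5.58 16.25]
```

Request:
drive_tool --pt "0 -1.4 4.1 0.7" --pt "2 -1.4 4.1 0" --pt "4 -1.4 4.1 0" --pt "4 -1.4 4.0 0" --pt "0 0 0 0" --grip 7

```text
time_s: 11.5
tool_pos: [0.5172, 0.359, 0.1594]
tcp_rot: [-0.556, 0.437, 0.558, 0.434]
ft_force: [-0.6, 0.0, -0.0]
finger_gap: 0.749
```

Run:
```python
from h import *
im,d,s=snap('wrist','w7');P=cloud('wrist',d,s)
print([(np.round(r['xyz'],4),round(r['conf'],2)) for r in models.mark_of('wrist','leg_mid')])
m=(P[...,2]>.034)&(P[...,2]<.048)&(abs(P[...,1]-.366)<.08)&(d>0);Q=P[m]
print(m.sum(),cv2.minAreaRect((Q[:,:2]*1000).astype(np.float32)),Q.min(0),Q.max(0))
go([.522,.366,.018],103.5)
```

```text
[(array([0.5233, 0.5385, 0.0161]), 0.89), (array([0.5241, 0.3692, 0.0199]), 0.6)]
7863 ((450.4942626953125, 383.499755859375), (89.1251449584961, 280.9675598144531), 78.36519622802734) [0.31991339 0.33430962 0.03404111] [0.59032741 0.44598326 0.04244015]
tool z yaw 103.66
after turn 0.16 shift cm [14.49 -0.56  1.06]
```

View pics/w7.png

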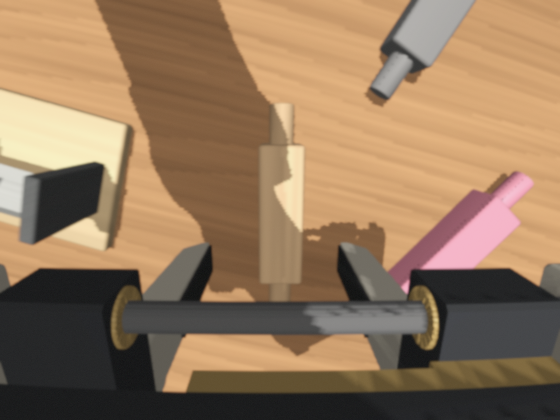

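The leg at (282,210) lies upright between the fingers, aligned in yaw. I'll refine its centre from this depth picture, without the grey one.

Run:
```python
from h import *
z=np.load('pics/w7.npz');d=z['d'];s=dict(tool_pos=z['p'],tcp_rot=z['q']);P=cloud('wrist',d,s)
m=(P[...,2]>.036)&(P[...,2]<.045)&(abs(P[...,1]-.366)<.06)&(abs(P[...,0]-.522)<.09)&(d>0)
n,l,st,c=cv2.connectedComponentsWithStats(m.astype(np.uint8))
i=1+st[1:,4].argmax();Q=P[l==i];print(st[i],cv2.minAreaRect((Q[:,:2]*1000).astype(np.float32)))
r=cv2.minAreaRect((Q[:,:2]*1000).astype(np.float32));c=np.array(r[0])/1000
go([*c,.018],103.5)
```

```text
[ 259  145   47  139 6141] ((523.7113647460938, 368.39508056640625), (129.23838806152344, 40.06480407714844), 13.718501091003418)
tool z yaw 103.66
after turn 0.16 shift cm [14.49 -0.78  1.25]
```

Request:
drive_tool --pt "2 -0.7 1.2 0" --pt "4 0 0 0" --pt "4 0 0 0" --pt "3 0 0 0" --pt "1.4 0 0 0"

```text
time_s: 12.1
tool_pos: [0.5242, 0.3657, 0.0192]
tcp_rot: [0.555, -0.438, -0.555, -0.437]
ft_force: [0.3, 0.0, 0.9]
finger_gap: 0.754
```

Request:
drive_tool --pt "0 0 0 0" --pt "0 0 0 0" --pt "0 0 0 0" --pt "0 0 0 0" --pt "0 0 0 0"

```text
time_s: 12.6
tool_pos: [0.5245, 0.3681, 0.0213]
tcp_rot: [0.556, -0.437, -0.555, -0.438]
ft_force: [-0.3, 0.2, 0.1]
finger_gap: 0.755
```

Request:
drive_tool --pt "0.2 0 0 0" --pt "0 0 0 0" --pt "0 0 0 0" --pt "0 0 0 0" --pt "0 0 0 0" --grip 3.2 --force 30

```text
time_s: 13.1
tool_pos: [0.524, 0.3677, 0.0181]
tcp_rot: [0.556, -0.437, -0.556, -0.437]
ft_force: [0.6, 0.7, -0.8]
finger_gap: 0.43
```

Request:
drive_tool --pt "0 0 0 0" --pt "-2 0 0 0" --pt "-4 0 0 0" --pt "-4 0 0 0" --pt "0 0 0 0"

```text
time_s: 13.6
tool_pos: [0.5261, 0.3694, 0.1231]
tcp_rot: [0.556, -0.435, -0.555, -0.44]
ft_force: [0.8, -0.2, -2.0]
finger_gap: 0.432
```

Run:
```python
from h import *
im,d,s=snap('wrist','w8')
print(s['tool_pos'],s['ft_force'],s['finger_gap'])
```

```text
[0.52612356 0.36936351 0.12307275] [ 0.78247827 -0.17713035 -1.95555349] 0.4316891302165181
```

View pics/w8.png

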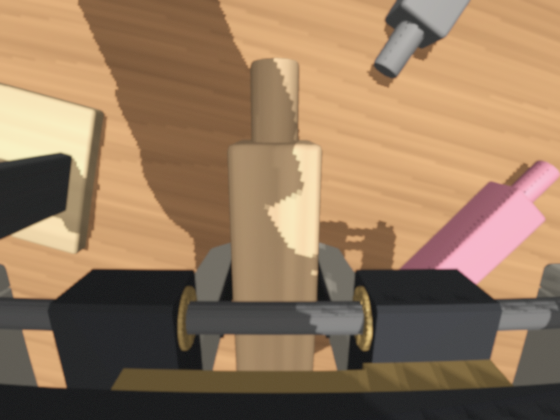

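The leg is lifted and held squarely. Raising it and turning it about 106° to lie along the stand.

Request:
drive_tool --pt "-3 0 0 8" --pt "-3 0 0 8" --pt "-3 0 0 8" --pt "-3 0 0 8" --pt "-3 0 0 8"

```text
time_s: 14.15
tool_pos: [0.5233, 0.3673, 0.2674]
tcp_rot: [-0.371, 0.603, 0.371, 0.601]
ft_force: [0.7, 0.0, -1.6]
finger_gap: 0.428
```

Request:
drive_tool --pt "-2 0 0 8" --pt "0 0 0 8" --pt "0 0 0 8" --pt "0 0 0 8" --pt "0 0 0 8"

```text
time_s: 14.65
tool_pos: [0.5234, 0.3674, 0.2862]
tcp_rot: [-0.143, 0.693, 0.142, 0.692]
ft_force: [-0.1, 0.2, -1.8]
finger_gap: 0.427
```

Request:
drive_tool --pt "0 0 0 8" --pt "0 0 0 8" --pt "0 0 0 8" --pt "0 0 0 0" --pt "0 0 0 0"

```text
time_s: 15.15
tool_pos: [0.5235, 0.3677, 0.2869]
tcp_rot: [0.0, 0.708, -0.002, 0.707]
ft_force: [-0.7, -0.8, -2.1]
finger_gap: 0.427
```

Run:
```python
from h import *
s=bot.state();print(s['q'],s['tool_pos'])
go([.5325,-.0205,.28],-2.7)
```

```text
[-0.97939045  0.46321632  0.41510005  1.75974862 -0.2196707   0.96661298
 -0.48024995] [0.52350323 0.36773289 0.28685625]
tool z yaw -0.17
after turn 2.53 shift cm [  0.76 -38.74   2.73]
```

Request:
drive_tool --pt "0 -4 0.3 2.5" --pt "0 -4.3 0.3 0" --pt "0 -4.3 0.3 0" --pt "0 -4.3 0.3 0" --pt "0 -4.3 0.3 0"

```text
time_s: 15.65
tool_pos: [0.5296, 0.1536, 0.2879]
tcp_rot: [0.016, 0.707, -0.017, 0.707]
ft_force: [0.7, 0.4, -1.6]
finger_gap: 0.428
```

Request:
drive_tool --pt "0 -4.3 0.3 0" --pt "0 -4.3 0.3 0" --pt "0 -4.3 0.3 0" --pt "0 -3 0.3 0" --pt "0 0 0 0"

```text
time_s: 16.15
tool_pos: [0.5335, -0.0092, 0.2884]
tcp_rot: [0.019, 0.707, -0.02, 0.707]
ft_force: [0.4, 0.5, -1.9]
finger_gap: 0.427
```

Request:
drive_tool --pt "0 0 0 0" --pt "0 0 0 0" --pt "0 0 0 0" --pt "0 0 0 0" --pt "0 0 0 0"

```text
time_s: 16.65
tool_pos: [0.5338, -0.0033, 0.2881]
tcp_rot: [0.017, 0.707, -0.018, 0.707]
ft_force: [-0.4, -0.0, -2.5]
finger_gap: 0.428
```

Run:
```python
from h import *
go([.5325,-.0205,.26],-2.7)
im,d,s=snap('wrist','w9');P=cloud('wrist',d,s)
M=R.from_quat(s['tcp_rot']).as_matrix();T=(P-s['tool_pos'])@M
m=(d>0)&(abs(T[...,0])<.05)&(abs(T[...,2])<.03);
Q=T[m];print(m.sum(),Q.min(0),Q.max(0))
for y in np.arange(.02,.11,.005):
    W=Q[abs(Q[:,1]-y)<.0025]
    if len(W)>5: print(round(y,3),len(W),'x',np.percentile(W[:,0],[2,50]).round(4),'z',W[:,2].min().round(4),W[:,2].max().round(4))
for n in('side','top'):
    im,d,s=snap(n,n+'9')
    for q in('leg_mid','sliding_fork','fixed_fork'):print(n,q,[(np.round(r['xyz'],4),round(r['conf'],2)) for r in models.mark_of(n,q)])
    if n=='side':cv2.imwrite('pics/s9c.png',cv2.resize(im[100:310,200:380],(514,600),interpolation=cv2.INTER_CUBIC))
```

```text
tool z yaw -2.84
after turn -0.14 shift cm [ 2.81 -1.72 -0.05]
23890 [-0.04997928 -0.04795162 -0.02998156] [0.01073538 0.10060769 0.0299954 ]
0.02 910 x [-0.023  -0.0218] z -0.0202 0.0195
0.025 936 x [-0.0229 -0.0218] z -0.0204 0.0198
0.03 988 x [-0.0231 -0.0218] z -0.0203 0.0196
0.035 991 x [-0.023  -0.0218] z -0.0204 0.0194
0.04 1041 x [-0.023  -0.0217] z -0.0203 0.0197
0.045 1049 x [-0.0231 -0.0217] z -0.0201 0.0194
0.05 1084 x [-0.023  -0.0218] z -0.0204 0.0197
0.055 1117 x [-0.0231 -0.0217] z -0.0202 0.0195
0.06 1138 x [-0.023  -0.0217] z -0.0204 0.0197
0.065 1120 x [-0.0224 -0.0204] z -0.0203 0.019
0.07 561 x [-0.0134 -0.0112] z -0.0114 0.0106
0.075 539 x [-0.0135 -0.0112] z -0.0112 0.0106
0.08 587 x [-0.0134 -0.0113] z -0.0111 0.0104
0.085 590 x [-0.0135 -0.0111] z -0.0115 0.0103
0.09 595 x [-0.0133 -0.0111] z -0.0115 0.0107
0.095 627 x [-0.0135 -0.0112] z -0.0113 0.0107
0.1 316 x [-0.0131 -0.0109] z -0.0113 0.0106
side leg_mid [(array([ 0.5312, -0.0032,  0.2909]), 0.81), (array([0.3031, 0.4559, 0.0196]), 0.7), (array([0.5157, 0.5414, 0.0207]), 0.52)]
side sliding_fork [(array([0.5377, 0.0572, 0.184 ]), 0.87)]
side fixed_fork [(array([ 0.527 , -0.0972,  0.183 ]), 0.8)]
top leg_mid [(array([0.5214, 0.5396, 0.0189]), 0.57), (array([0.3067, 0.4516, 0.0243]), 0.56)]
top sliding_fork [(array([0.5329, 0.0548, 0.1856]), 0.58)]
top fixed_fork [(array([ 0.528 , -0.0972,  0.1812]), 0.79)]
```

View pics/w9.png

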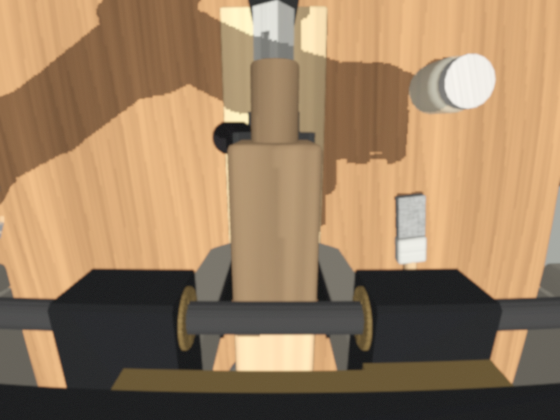

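View pics/s9c.png

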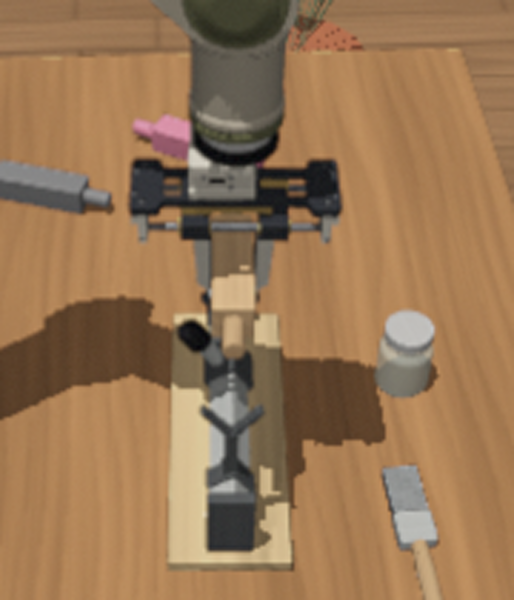

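The held leg's centre is 1 mm along and 2 mm above the TCP, with no tilt, and the yaw is right. Shifting over the fork midpoint and descending.

Request:
drive_tool --pt "0 -0.9 -0.05 0" --pt "0 -0.9 0 0" --pt "2 0 0 0" --pt "2.5 0 0 0" --pt "2 0 0 0"

```text
time_s: 17.6
tool_pos: [0.5322, -0.0231, 0.2224]
tcp_rot: [0.018, 0.707, -0.018, 0.707]
ft_force: [-0.5, -0.0, -1.9]
finger_gap: 0.43
```

Request:
drive_tool --pt "1 0 0 0" --pt "0.6 0 0 0" --pt "0 0 0 0" --pt "0 0 0 0" --pt "0 0 0 0"

```text
time_s: 18.1
tool_pos: [0.5329, -0.0221, 0.208]
tcp_rot: [0.018, 0.706, -0.018, 0.707]
ft_force: [0.1, 0.3, -2.1]
finger_gap: 0.424
```

Run:
```python
from h import *
go([.5328,-.022,.1837],-2.7)
im,d,s=snap('side','s10')
for q in('leg_mid','sliding_fork','fixed_fork'):print(q,[(np.round(r['xyz'],4),round(r['conf'],2)) for r in models.mark_of('side',q)])
cv2.imwrite('pics/s10c.png',cv2.resize(im[150:310,220:340],(480,600),interpolation=cv2.INTER_CUBIC))
```

```text
tool z yaw -2.92
after turn -0.22 shift cm [ 2.43  0.   -0.01]
leg_mid [(array([0.301 , 0.4524, 0.0199]), 0.98), (array([ 0.5294, -0.0217,  0.2046]), 0.89), (array([0.5178, 0.5434, 0.0216]), 0.55), (array([ 0.532 , -0.0172,  0.1855]), 0.39)]
sliding_fork [(array([0.5369, 0.0579, 0.1846]), 0.41)]
fixed_fork [(array([ 0.5297, -0.0984,  0.1844]), 0.88)]
```

View pics/s10c.png

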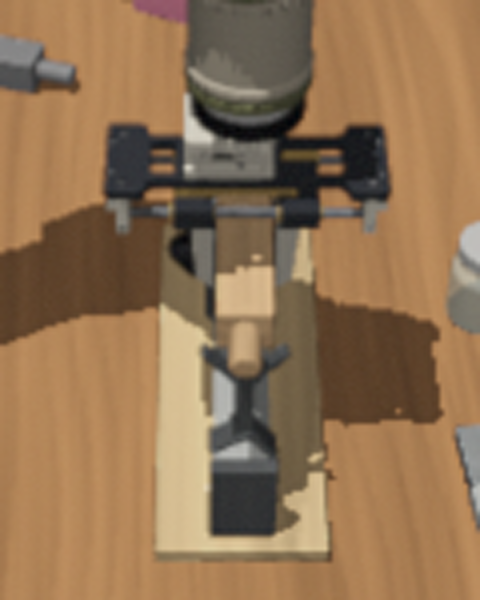

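The leg is centred over the fixed fork (tenon (245,345), fork tips (205,350)/(285,350)). Lowering slowly.

Request:
drive_tool --pt "0.6 0 0 0" --pt "0.6 0 0 0" --pt "0.5 0 0 0" --pt "0 0 0 0" --pt "0 0 0 0"

```text
time_s: 18.8
tool_pos: [0.5323, -0.0221, 0.1899]
tcp_rot: [0.018, 0.707, -0.018, 0.707]
ft_force: [0.2, 0.4, -1.9]
finger_gap: 0.426
```

Request:
drive_tool --pt "0.2 0 0 0" --pt "0.1 0 0 0" --pt "0.1 0 0 0" --pt "0.1 0 0 0" --pt "0 0 0 0"

```text
time_s: 19.3
tool_pos: [0.5324, -0.022, 0.1851]
tcp_rot: [0.018, 0.707, -0.018, 0.707]
ft_force: [-0.8, 0.4, -0.8]
finger_gap: 0.428
```

Request:
drive_tool --pt "0.05 0 0 0" --pt "0.05 0 0 0" --pt "0.05 0 0 0" --pt "0 0 0 0" --pt "0 0 0 0"

```text
time_s: 19.8
tool_pos: [0.5326, -0.022, 0.184]
tcp_rot: [0.018, 0.707, -0.018, 0.707]
ft_force: [-0.4, 0.2, 3.9]
finger_gap: 0.43
```

In contact at the expected height, 4 N up. Releasing.

Request:
drive_tool --pt "0 0 0 0" --pt "0 0 0 0" --pt "0 0 0 0" --pt "0 0 0 0" --pt "0 0 0 0" --grip 6.5

```text
time_s: 20.3
tool_pos: [0.5324, -0.022, 0.1836]
tcp_rot: [0.018, 0.707, -0.018, 0.707]
ft_force: [0.3, -0.6, -1.3]
finger_gap: 0.695
```

Request:
drive_tool --pt "-1 0 0 0" --pt "-2 0 0 0" --pt "-3 0 0 0" --pt "-4 0 0 0" --pt "-4 0 0 0"

```text
time_s: 20.8
tool_pos: [0.532, -0.0223, 0.3257]
tcp_rot: [0.018, 0.707, -0.018, 0.707]
ft_force: [0.5, 0.6, 0.4]
finger_gap: 0.701
```

Request:
drive_tool --pt "-2 3 -3 0" --pt "0 4 -2 0" --pt "0 4 -1 0" --pt "0 4 0 0" --pt "0 0 0 0"

```text
time_s: 21.3
tool_pos: [0.4797, 0.1363, 0.3443]
tcp_rot: [0.016, 0.707, -0.015, 0.707]
ft_force: [-0.6, -0.1, 0.1]
finger_gap: 0.701
```

Run:
```python
from h import *
print(bot.state()['tool_pos'],bot.state()['ft_force'])
o=np.zeros((600,800,3),np.uint8)
for n in('side','top'):
    im,d,s=snap(n,n+'11');P=cloud(n,d)
    for q in('leg_mid','sliding_fork','fixed_fork','knob','tin','jar','brush'):print(n,q,[(np.round(r['xyz'],4),round(r['conf'],2)) for r in models.mark_of(n,q)][:3])
    m=(abs(P[...,0]-.53)<.06)&(abs(P[...,1]+.02)<.12)&(P[...,2]>.2)&(P[...,2]<.215)&(d>0);Q=P[m]
    if len(Q)>5: print(len(Q),cv2.minAreaRect((Q[:,:2]*1000).astype(np.float32)),np.median(Q[:,2]))
    if n=='side': o[:,:400]=cv2.resize(im[150:310,227:334],(400,600),interpolation=cv2.INTER_CUBIC)
    else: o[:300,400:]=cv2.resize(im[150:240,230:350],(400,300),interpolation=cv2.INTER_CUBIC)
cv2.imwrite('pics/end.png',o)
```

```text
[0.47973682 0.13629782 0.34430515] [-0.62041989 -0.12145795  0.06854109]
side leg_mid [(array([0.3039, 0.4545, 0.0175]), 0.78), (array([ 0.7305, -0.1289, -0.0028]), 0.68), (array([ 0.5289, -0.0244,  0.1879]), 0.59)]
side sliding_fork [(array([0.5302, 0.0297, 0.0006]), 0.48)]
side fixed_fork [(array([ 0.5257, -0.1003,  0.185 ]), 0.88), (array([0.5347, 0.0548, 0.1828]), 0.37)]
side knob [(array([0.4951, 0.0601, 0.137 ]), 0.41)]
side tin [(array([ 0.4793, -0.34  ,  0.0009]), 0.87)]
side jar [(array([0.7489, 0.1026, 0.0022]), 0.67), (array([ 0.4785, -0.3425,  0.001 ]), 0.63)]
side brush [(array([ 0.729 , -0.1293, -0.0021]), 0.87)]
473 ((532.6571044921875, -23.72441864013672), (160.14340209960938, 56.54655075073242), 86.65511322021484) 0.2043678425046214
top leg_mid [(array([0.5237, 0.5357, 0.02  ]), 0.93), (array([ 0.5285, -0.023 ,  0.1895]), 0.78), (array([0.3042, 0.4534, 0.0193]), 0.6)]
top sliding_fork [(array([0.5347, 0.0518, 0.1856]), 0.49), (array([ 0.5318, -0.0232,  0.1641]), 0.29)]
top fixed_fork [(array([ 0.5265, -0.1019,  0.1811]), 0.83), (array([ 0.5312, -0.0217,  0.1878]), 0.16)]
top knob [(array([0.5   , 0.0597, 0.1395]), 0.55)]
top tin [(array([0.4997, 0.0621, 0.1406]), 0.64), (array([ 0.4757, -0.3333,  0.0027]), 0.62)]
top jar [(array([0.7503, 0.107 , 0.0011]), 0.64)]
top brush [(array([ 0.7281, -0.1317, -0.0019]), 0.91)]
779 ((532.7379150390625, -25.008865356445312), (186.3478546142578, 60.51108169555664), 86.89763641357422) 0.20554279764650116
```

View pics/end.png

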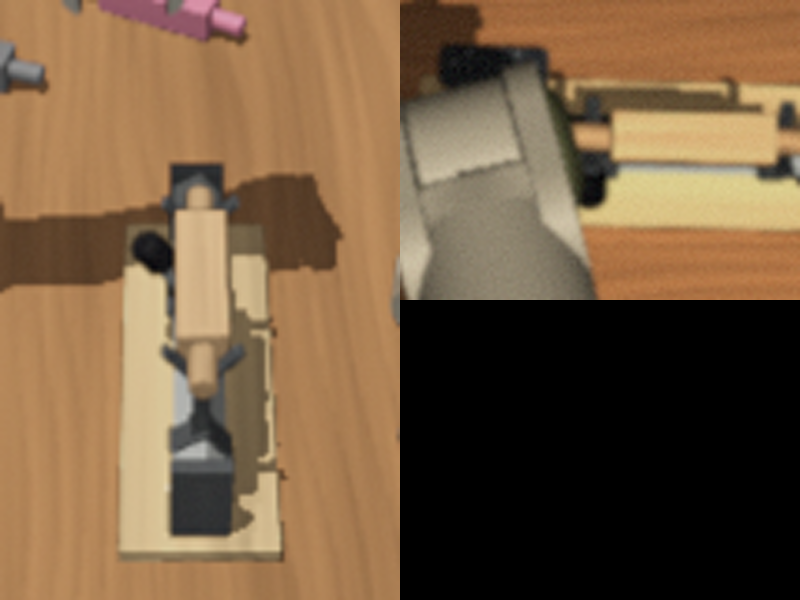

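The leg lies level in both V's (side crop: tenons at (200,195) and (202,365), body between), top face at z ≈ 0.205 as it should be. The knob is still at home height and the gripper is well clear.

```bash
python3 -c "
from station import bot
print(bot.job_done())"
```

```text
the job is handed in; nothing more can be done
None
```

The cradle is set and the bare wooden leg lies across both forks, a tenon in each, with its square part between them. I handed the job in at about 22 s of the 58 s allowed.

**Sleeve:** I pulled the plunger clear of its slot and slid the sleeve to about 12 mm short of the 155 mm hole. I then let go of the plunger and pushed the sleeve slowly by the knob until the pin dropped in.
- **Pin home:** the knob's top face measured within about 2 mm of its home position; riding on the tube it would have been 9 mm out.
- **Locked:** when I pushed 1.5 mm further, it moved only 0.5 mm and resisted with 5.5 N.
- **Fork spacing:** the camera estimates after locking ran from 152 to 156 mm, against 155 mm for this hole.

**Leg:** I picked up the bare wooden leg, turned it to lie along the stand, and lowered it until the forks pushed back with about 4 N. Then I released it and backed away. In the last pictures its top face is at a height of 0.204–0.206 m (expected 0.206 m). Both cameras put its middle within about 5 mm of where it should be.

**Other objects:** the robot did not touch the tin, jar, brush, or the grey and pink look-alikes. I did not compare their positions before and after.

**Detections that disagreed:** the networks gave some stray marks in the last pictures, such as a "leg" at the brush and a "tin" at the knob. The pictures themselves contradicted these.

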